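# Clear up after cooking: jars into the rack and vegetables into the crate, by kind

## Robot

A 6-joint arm with a two-finger parallel gripper is mounted at the origin on a cart in front of the work surface, level with it; the furniture and walls round the work are solid. World frame = base frame: x ahead of the robot, y to its left, z up, the work surface at z = 0. Lengths are in m, angles in rad, forces in N, time in s.
With the tool pointing down it reaches from about 0.25 to 0.775 m from the base axis. Payload 4 kg.
Tool frame: the origin (TCP) lies on the centre line of the jaws, within the pads' length; the fingertips stand 25 mm ahead of it and the grasp point (between the pads) lies 6 mm ahead of it; x points along the fingers, y is the direction in which the jaws open and shut, and the axes are right-handed (so a half turn about x gives the same grasp; the last joint's range is limited). The gripper opens to 94 mm and grips with 3 to 60 N. Pads are 16 mm wide; open, the fingers measure 119 mm over their backs; the gripper's body (75 mm by 177 mm) begins 78 mm behind the grasp point.
Start: joints at [-1.27, 0.087, 1.371, -0, 1.684, -0.103], TCP at [0.216, -0.506, 0.231] pointing down, gripper open.
Joint ranges: [-3.1, 3.1], [-0.76, 2.03], [0.27, 2.55], [-1.08, 4.22], [0.17, 2.65], [-2.57, 2.57]. Speed limits (rad/s): [2.79, 2.79, 3.14, 3.14, 3.14, 3.14].

## Interface

Orientations are given as a unit quaternion [x, y, z, w].
In Python, from cell import get_obs, snapshot, calibration, finish_job, cut_out gives the robot as it stands. The module is installed in compiled form; this text tells all that it offers.
- The arm moves only by the tool servo_tool, never from a script. Its argument "targets" is a list of rows, each a list of 6 numbers: the shift along the tool's x, y, z in mm, then the turn, a rotation vector about the tool's x, y, z in rad. In form: [[tx, ty, tz, wx, wy, wz], ...]. A call has 1 to 20 rows; each row is the pose to reach, as a shift and turn from the pose commanded when the call began, along the tool's axes at that moment; what a row does not reach only later rows make up. A row lasts 1/10 s, in which the tool goes at most 50 mm and 8.59 degrees, less where a joint would pass 70% of its speed; a pose out of reach is approached as far as the arm can. A call with a gripper value outside its range is refused whole. "hand" is the gripper's target within -1 to 1 (shut at 1, half-way at 0, fully open at -1), set as the call begins (left out, the last holds). The fingers move at their own pace and stop on an object; the grip force is fixed at half the most. Time passes only in rows, so rows that repeat a pose let the fingers close. It gives the time, the measured TCP pose, the force and the opening at its end, in the units of the state.
- get_obs(): the state, without advancing time (a new reading comes with each control period).
- snapshot(name): name is "scene" or "side" or "wrist"; returns the picture (420x560x3 uint8, red, green, blue); there is no depth.
- calibration(name): a dict with "mtx" (3x3 intrinsics, pixels), "position" and "rotation" of the camera in the world. Camera axes: x right, y down, z forward; pixel columns grow to the right and rows downward; lengths in m; the calibration is good to about 2 mm. A picture is of the moment at which its call begins: read the wrist's pose just before it. calibration takes no time and is no camera call; for the wrist camera it gives the pose at the moment of the call.
- finish_job(): hands the job in, once; it reports no verdict.
Trained networks look in the newest picture that a camera, given by its name, has taken for a name from the list of things; names that differ only in an ending like _2 or _b are one class to them, and where a whole thing is asked for, a point or a joint stands for the part that bears it (a point fixed in the world has none). Each returns a list of dicts, best first, with "score" (0 to 1); they miss things now and then, are a little off and sometimes report something else, mostly with a low value. They report only what shows in the picture. A call takes as long as a camera call.
- cut_out(name, camera): "region" (420x560 bool, what is visible of it) and "uv" ([column, row] in pixels, amid what is visible of it).
The state is a dict: "clock": time; "qpos": joint angles; "joint_vel": joint speeds; "joint_torque": joint torques, N m; "ee_pos": TCP position; "tcp_rot": TCP orientation; "wrist_force": force on the tool from outside, world axes, zero at the start; "torque": the same for the moment, N m; "opening": finger opening in m.
Only numpy, scipy, OpenCV 4.12 (cv2) and the standard library are available. Lean on these libraries where they do the work, as an engineer would, in place of code of your own. Each camera call takes 0.05 s, during which the arm holds its last target.

## Task

Clear up round the waste bin after cooking: put the things left out near the front of the worktop away with their own kind, without knocking any jar over. Stand the two spice jars in the rack's narrow row, filling the gap beside the spice jar there, and the squat jar in the gap in its wide row; lay the red onion and the garlic side by side in the crate.

Things in the scene. Friction and masses are not known exactly. Their poses are not given: they have to be found in the camera images.
- spice_jar_1: Loose spice jar to put away: slim round glass jar with a broad green screw cap, 46 mm across, 106 mm tall, about 110 g. It stands upright; origin at the centre of its underside, z up its axis; round, so yaw is free. Best gripped across the diameter about 80 mm up.
- spice_jar_2: The other loose spice jar, of the same kind, black cap: 45 mm across, 105 mm tall, about 110 g. It stands upright; origin at the centre of its underside, z up its axis; round, so yaw is free. Best gripped about 80 mm up.
- squat_jar: Loose squat jar: wide round glass jar with a yellow screw lid, 64 mm across, 90 mm tall, about 0.4 kg. It stands upright; origin at the centre of its underside, z up its axis; round, so yaw is free. Best gripped about 68 mm up.
- onion: Loose red onion, roughly a ball 64 to 67 mm across, 71 mm tall, widest about 28 mm up, flat enough below to stand; about 0.1 kg. Origin at the centre of its underside, z up.
- garlic: Loose white bulb of garlic, 61 mm across, 59 mm tall with a pointed top, widest about 25 mm up; about 40 g. Origin at the centre of its underside, z up.
- jar_rack: Two-row wooden jar rack, fixed, 168 (x) by 177 mm (y). Origin: centre of its underside; floor z = 10 mm, boards to z = 35, end cheeks (9 mm thick) to z = 53 mm. Rows run along y, from y = -79 to +79 mm. Narrow row 60 mm wide about x = +48 mm: gap from y = -79 to +33 just takes two spice jars (y = -51 and +4). Wide row 84 mm wide about x = -36 mm: gap y = -79 to +12 takes the squat jar (y = -34).
- veg_crate: Shallow slatted light-wood vegetable crate, empty, fixed: 150 mm (x) by 190 mm (y) outside, 138 by 178 mm inside, 45 mm high, inner floor about 6 mm up. Origin: centre of its underside. Onion and garlic lie side by side in it along y (about y = -45 and y = +45 mm).
- resident_spice: The spice jar that already stands in the narrow row of the rack, at its +y end; 44 mm across, 105 mm tall, dark cap. It is loose and can be knocked over; it stays there. Origin at the centre of its underside.
- resident_squat: The squat jar that already stands in the wide row of the rack, at its +y end; 66 mm across, 90 mm tall, yellow lid. It is loose; it stays there. Origin at the centre of its underside.
- blue_bin: Tall round blue waste bin, fixed in the middle of the worktop between its left and right halves: 290 mm high, 325 mm across the rim, 220 mm at the foot. Origin at the centre of its underside. What goes from one half to the other is carried over its near edge; keep the hand clear of the rim, and the arm clear of the wall cabinets above the back of the worktop.

How it is judged:
At the end, for the whole second after the job is handed in: Both spice jars upright (0.1 rad) on the rack's floor in the gap of the narrow row, the squat jar likewise in the wide row, the two jars already there upright in their places (within 12 to 33 mm); onion and garlic in the crate, side by side (over 45 mm apart in plan); all released, at rest (x of spice_jar_1 in the frame of jar_rack between 0.036 and 0.06 m and y of spice_jar_1 in the frame of jar_rack between -0.065 and 0.025 m and z of spice_jar_1 in the frame of jar_rack between 0.004 and 0.016 m and angle between each of spice_jar_1, spice_jar_2, resident_spice, squat_jar, resident_squat's own z axis and vertical below 0.1 rad and linear speed of each of spice_jar_1, spice_jar_2, resident_spice, squat_jar, resident_squat, onion, garlic below 0.02 m/s and angular speed of each of spice_jar_1, spice_jar_2, resident_spice, squat_jar, resident_squat, onion, garlic below 0.2 rad/s and x of spice_jar_2 in the frame of jar_rack between 0.036 and 0.06 m and y of spice_jar_2 in the frame of jar_rack between -0.065 and 0.025 m and z of spice_jar_2 in the frame of jar_rack between 0.004 and 0.016 m and x of resident_spice in the frame of jar_rack between 0.036 and 0.06 m and y of resident_spice in the frame of jar_rack between 0.03 and 0.065 m and z of resident_spice in the frame of jar_rack between 0.004 and 0.016 m and x of squat_jar in the frame of jar_rack between -0.052 and -0.02 m and y of squat_jar in the frame of jar_rack between -0.055 and -0.01 m and z of squat_jar in the frame of jar_rack between 0.004 and 0.016 m and x of resident_squat in the frame of jar_rack between -0.052 and -0.02 m and y of resident_squat in the frame of jar_rack between 0.012 and 0.055 m and z of resident_squat in the frame of jar_rack between 0.004 and 0.016 m and x of onion in the frame of veg_crate between -0.075 and 0.075 m and y of onion in the frame of veg_crate between -0.095 and 0.095 m and z of onion in the frame of veg_crate between 0 and 0.085 m and x of garlic in the frame of veg_crate between -0.075 and 0.075 m and y of garlic in the frame of veg_crate between -0.095 and 0.095 m and z of garlic in the frame of veg_crate between 0 and 0.085 m and horizontal distance between onion and garlic above 0.045 m); the robot touches nothing.
It fails at once if a jar that already stood in a rack is knocked over or lifted out (angle between any of resident_spice, resident_squat's own z axis and vertical above 0.5 rad or height (world z) of any of resident_spice, resident_squat above 0.045 m).
It fails at once if a loose jar is toppled (angle between any of spice_jar_1, spice_jar_2, squat_jar's own z axis and vertical above 1 rad).
It also fails if it takes over 147 s, if anything falls off the work surface, if the arm or the gripper's body presses on something with over 40 N, if the wrist force passes 120 N, or if a joint passes its speed limit or range.

## Working session

There is one attempt and no reset: what is moved stays moved. The work goes in short steps, Python scripts to look and compute and a tool call to move; the robot and the scene stay as the last step left them, time stands still between calls to the robot, and variables do not carry over. Pictures are saved under pics/ and viewed, and the job is handed in when it is done.

Besides the shell and the picture viewer there is one more tool, called as a command line: name --pt "numbers of a row" for each row, then --argument value for the rest. servo_tool: Moves the arm, as the interface text tells. Its arguments: {"type":"object","properties":{"targets":{"type":"array"},"hand":{"type":"number"}},"required":["targets"]}

```bash
ls; mkdir -p pics
python3 - <<'E'
from cell import *
import cv2,numpy as np
print(get_obs())
for n in ["scene","side","wrist"]:
    im=snapshot(n); cv2.imwrite(f"pics/{n}0.png",im[:,:,::-1]); c=calibration(n); print(n,c)
E
```

```text
pics
{'clock': 0.0, 'qpos': array([-1.27009190e+00,  8.79003023e-02,  1.37225821e+00,  1.02806380e-05,
        1.68358327e+00, -1.03063869e-01]), 'joint_vel': array([-0.00038114,  0.00132278, -0.00172164,  0.00112579,  0.00023174,
       -0.0002341 ]), 'joint_torque': array([ 2.40254240e-04, -3.40184748e+01, -3.02422321e+01,  7.18433037e-02,
        3.32354545e-02, -1.80855263e-04]), 'ee_pos': array([ 0.21595644, -0.5052877 ,  0.22933201]), 'tcp_rot': array([-0.69267396, -0.14254271,  0.6928167 , -0.14102975]), 'wrist_force': array([-0.33891095,  0.27928363,  0.37500617]), 'torque': array([ 0.03124686, -0.01612857, -0.02856329]), 'opening': 0.0937741807780385}
scene {'mtx': array([[440.42534488,   0.        , 278.07234351],
       [  0.        , 440.42534488, 206.31781057],
       [  0.        ,   0.        ,   1.        ]]), 'position': array([-0.45673605, -0.54473768,  1.07444915]), 'rotation': array([ 0.79519238, -0.45617675,  0.18895218, -0.35195018])}
side {'mtx': array([[464.23780486,   0.        , 281.1652433 ],
       [  0.        , 464.23780486, 203.24601005],
       [  0.        ,   0.        ,   1.        ]]), 'position': array([0.07297342, 1.09907873, 1.04499552]), 'rotation': array([-0.16664311,  0.8913499 , -0.41418587,  0.07858428])}
wrist {'mtx': array([[295.20030858,   0.        , 273.46840193],
       [  0.        , 295.20030858, 212.63758992],
       [  0.        ,   0.        ,   1.        ]]), 'position': array([ 0.29218966, -0.47229237,  0.38349257]), 'rotation': array([ 0.82596262, -0.54491412, -0.0804616 ,  0.11991782])}
```

View pics/scene0.png

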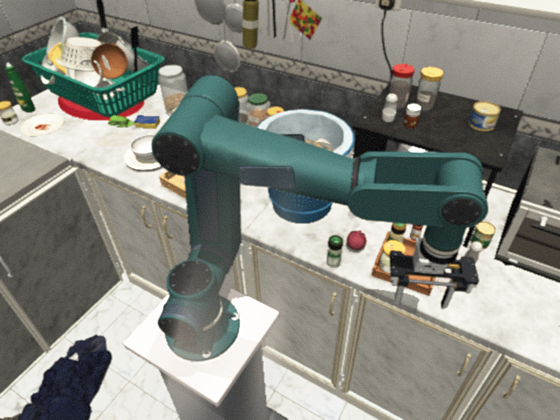

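View pics/side0.png

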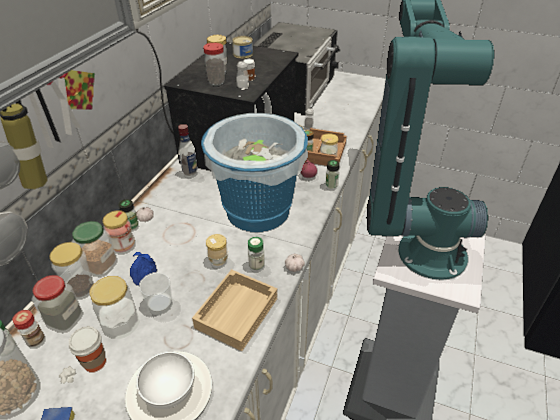

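View pics/wrist0.png

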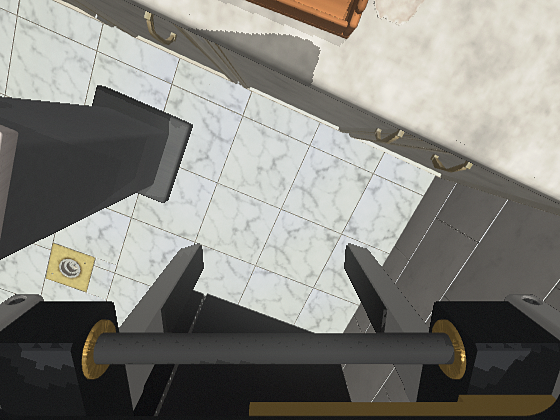

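```bash
cat > h.py <<'E'
import cv2,numpy as np
from cell import *
from scipy.spatial.transform import Rotation as R
def ray(c,uv):
    d=np.linalg.inv(c['mtx'])@np.array([uv[0],uv[1],1.]); return c['position'],R.from_quat(c['rotation']).apply(d)
def onz(c,uv,z):
    p,d=ray(c,uv); return p+d*(z-p[2])/d[2]
def proj(c,P):
    q=R.from_quat(c['rotation']).inv().apply(np.atleast_2d(P)-c['position'])@c['mtx'].T; return q[:,:2]/q[:,2:]
E
python3 - <<'E'
from h import *
for cam in ["side","scene"]:
    im=snapshot(cam)[:,:,::-1].copy(); c=calibration(cam)
    for n in ["spice_jar_1","squat_jar","onion","garlic","jar_rack","veg_crate","blue_bin"]:
        for r in cut_out(n,cam):
            m=r['region']; ys,xs=np.nonzero(m); 
            print(cam,n,round(r['score'],2),np.round(r['uv']),m.sum(),xs.min(),xs.max(),ys.min(),ys.max(),onz(c,r['uv'],0.04).round(3))
            if r['score']>.3:
                np.save(f"m_{cam}_{n}_{int(r['uv'][0])}.npy",m)
                cs,_=cv2.findContours(m.astype(np.uint8),0,2); cv2.drawContours(im,cs,-1,(0,0,255),1)
    cv2.imwrite(f"pics/det_{cam}.png",im)
E
```

```text
side spice_jar_1 0.81 [255. 257.] 539 248 264 237 271 [0.489 0.247 0.04 ]
side spice_jar_1 0.66 [328. 175.] 352 326 339 160 189 [ 0.407 -0.222  0.04 ]
side squat_jar 0.74 [220. 250.] 623 206 228 234 267 [0.599 0.256 0.04 ]
side onion 0.68 [308. 173.] 200 301 316 161 177 [ 0.479 -0.205  0.04 ]
side garlic 0.69 [295. 262.] 258 285 304 254 270 [0.374 0.221 0.04 ]
side jar_rack 0.83 [324. 152.] 665 308 346 130 164 [ 0.464 -0.353  0.04 ]
side jar_rack 0.53 [237. 309.] 4121 192 277 270 350 [0.458 0.435 0.04 ]
side veg_crate 0.7 [233. 311.] 4090 193 277 271 350 [0.464 0.445 0.04 ]
scene spice_jar_1 0.95 [334. 249.] 444 327 343 235 267 [ 0.406 -0.206  0.04 ]
scene onion 0.67 [358. 239.] 298 347 366 230 249 [ 0.482 -0.257  0.04 ]
scene jar_rack 0.82 [413. 277.] 602 373 434 239 295 [ 0.422 -0.453  0.04 ]
scene veg_crate 0.59 [174. 182.] 478 159 185 171 197 [0.413 0.449 0.04 ]
```

View pics/det_side.png

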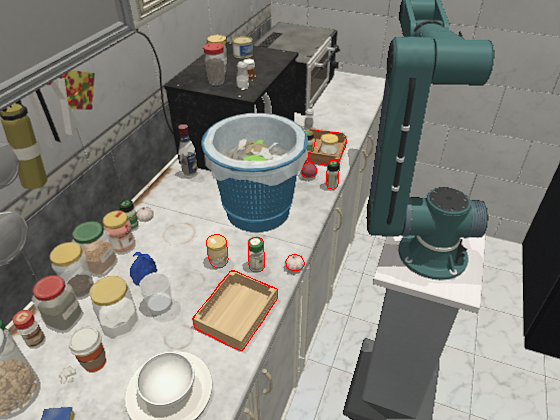

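View pics/det_scene.png

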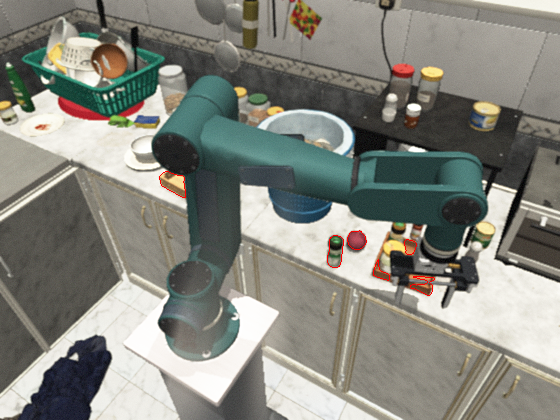

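```bash
cat > fit.py <<'E'
from h import *
from scipy.optimize import minimize
t=np.linspace(0,2*np.pi,40,endpoint=False)
def ring(x,y,z,r): return np.c_[x+r*np.cos(t),y+r*np.sin(t),np.full(40,z)]
PROF={'spice_jar_1':[(0,.0225),(.075,.0225),(.085,.0225),(.106,.0225)],'squat_jar':[(0,.032),(.09,.032)],
'onion':[(0,.015),(.010,.026),(.028,.0328),(.045,.026),(.058,.010),(.071,.003)],'garlic':[(0,.015),(.010,.024),(.025,.0305),(.04,.02),(.059,.003)],
'blue_bin':[(0,.11),(.29,.1625)]}
def sil(c,n,x,y,z0=0):
    P=np.vstack([ring(x,y,z0+z,r) for z,r in PROF[n]]); 
    h=cv2.convexHull(proj(c,P).astype(np.float32))
    im=np.zeros((420*4,560*4),np.uint8); cv2.fillConvexPoly(im,np.round(h*4).astype(int),255)
    return cv2.resize(im,(560,420),interpolation=cv2.INTER_AREA)/255.
def fit(c,m,n,x0,z0=0):
    def f(p):
        s=sil(c,n,*p,z0); return 1-(s*m).sum()/(np.maximum(s,m)).sum()
    r=minimize(f,x0,method='Nelder-Mead',options=dict(initial_simplex=[x0,[x0[0]+.02,x0[1]],[x0[0],x0[1]+.02]],xatol=3e-4,fatol=1e-4))
    return r.x,1-r.fun
def boxfit(c,m,dx,dy,z0,z1,x0):
    def f(p):
        x,y,a=p; C=np.array([[sx*dx/2,sy*dy/2] for sx in(-1,1) for sy in (-1,1)])@np.array([[np.cos(a),np.sin(a)],[-np.sin(a),np.cos(a)]])+[x,y]
        P=np.vstack([np.c_[C,np.full(4,z)] for z in (z0,z1)]); h=cv2.convexHull(proj(c,P).astype(np.float32))
        im=np.zeros((1680,2240),np.uint8); cv2.fillConvexPoly(im,np.round(h*4).astype(int),255); s=cv2.resize(im,(560,420),interpolation=cv2.INTER_AREA)/255.
        return 1-(s*m).sum()/(np.maximum(s,m)).sum()
    x0=np.array(x0); r=minimize(f,x0,method='Nelder-Mead',options=dict(initial_simplex=[x0,x0+[.02,0,0],x0+[0,.02,0],x0+[0,0,.15]],xatol=3e-4,fatol=1e-4))
    return r.x,1-r.fun
E
python3 - <<'E'
from fit import *
import glob
for f in sorted(glob.glob('m_*.npy')):
    _,cam,rest=f[:-4].split('_',2); n,u=rest.rsplit('_',1); m=np.load(f); c=calibration(cam)
    ys,xs=np.nonzero(m); p=onz(c,[xs.mean(),ys.mean()],.04)[:2]
    if n in PROF: print(cam,n,u,*fit(c,m,n,p))
    elif n=='veg_crate' and cam=='side': print(n,boxfit(c,m,.15,.19,0,.045,[*p,0]))
# bin from side by rim colour
im=snapshot('side'); c=calibration('side'); hsv=cv2.cvtColor(im,cv2.COLOR_RGB2HSV)
for r in cut_out('blue_bin','side'): print(r['score'],r['uv'],r['region'].sum())
m=((hsv[...,0]>95)&(hsv[...,0]<115)&(hsv[...,1]>110)); m[:, :195]=0;m[:,315:]=0;m[:100]=0;m[235:]=0
ys,xs=np.nonzero(m); h=cv2.convexHull(np.c_[xs,ys].astype(np.int32)); k=np.zeros((420,560),np.uint8); cv2.fillConvexPoly(k,h,1)
print(xs.min(),xs.max(),ys.min(),ys.max(),fit(c,k>0,'blue_bin',np.array([.63,0.])))
E
```

```text
scene onion 358 [ 0.48686114 -0.25046096] 0.9277963116838019
scene spice_jar_1 333 [ 0.38695436 -0.21986106] 0.9120365106949702
side garlic 294 [0.37729911 0.20912936] 0.9008041046577383
side onion 307 [ 0.48446809 -0.2381444 ] 0.8507050735183419
side spice_jar_1 255 [0.48436184 0.24700634] 0.9308798013852251
side spice_jar_1 327 [ 0.38693282 -0.21163701] 0.8866579791499599
side squat_jar 220 [0.60343568 0.26603218] 0.8534796763691455
veg_crate (array([ 0.46711174,  0.42191337, -0.11102614]), np.float64(0.9769535703669143))
195 307 107 231 (array([0.58725872, 0.00735785]), np.float64(0.9092505180644069))
```

Run:
```python
from h import *
o=get_obs(); T=R.from_quat(o['tcp_rot']); c=calibration('wrist')
print(T.as_matrix().round(3)); print('cam pos in tool',T.inv().apply(c['position']-o['ee_pos']).round(3))
print('cam axes in tool\n',(T.inv()*R.from_quat(c['rotation'])).as_matrix().round(3))
print((T.inv()*R.from_matrix(np.array([[0,0,-1],[0,1,0],[1,0,0]]).astype(float))).as_rotvec())
```

```text
[[ 0.     0.393 -0.92 ]
 [-0.    -0.92  -0.393]
 [-1.     0.     0.   ]]
cam pos in tool [-0.154 -0.001 -0.083]
cam axes in tool
 [[ 0.001 -0.286  0.958]
 [ 1.     0.    -0.   ]
 [-0.     0.958  0.286]]
[ 5.07844247e-06 -6.30020458e-01  3.07766581e+00]
```

servo_tool --pt "-70 31 -187 -0.3 0 0" --pt "-70 31 -187 -0.6 0 0" --pt "-70 31 -187 -0.9 0 0" --pt "-70 31 -187 -1.167 0 0" --pt "-70 31 -187 -1.167 0 0" --pt "-70 31 -187 -1.167 0 0" --pt "-70 31 -187 -1.167 0 0" --pt "-70 31 -187 -1.167 0 0" --pt "-70 31 -187 -1.167 0 0" --pt "-70 31 -187 -1.167 0 0" --hand -0.3

```text
clock: 2.05
ee_pos: [0.4003, -0.4608, 0.3004]
tcp_rot: [-0.501, -0.499, 0.501, -0.499]
wrist_force: [-0.0, -0.1, -0.6]
opening: 0.0609
```

Run:
```python
from fit import *
o=get_obs(); print(o['ee_pos'],R.from_quat(o['tcp_rot']).as_matrix().round(3),o['qpos'],o['opening'],o['clock'])
cam='wrist'; im=snapshot(cam)[:,:,::-1].copy(); c=calibration(cam); cv2.imwrite('pics/w1.png',im)
for n in ["spice_jar_1","squat_jar","onion","jar_rack"]:
    for r in cut_out(n,cam):
        m=r['region']; ys,xs=np.nonzero(m)
        print(n,round(r['score'],2),np.round(r['uv']),m.sum(),xs.min(),xs.max(),ys.min(),ys.max())
        z0=0.01 if n!='onion' and ys.mean()>1e9 else 0
        if r['score']>.3:
            cs,_=cv2.findContours(m.astype(np.uint8),0,2); cv2.drawContours(im,cs,-1,(0,0,255),1)
            if n in PROF:
                p=onz(c,r['uv'],.05)[:2]
                for z0 in (0,.01): print('   ',z0,*fit(c,m,n,p,z0))
            else: print(boxfit(c,m,.168,.177,0,.05,[*onz(c,r['uv'],.02)[:2],0]))
cv2.imwrite("pics/w1d.png",im)
```

```text
[ 0.40025645 -0.4608148   0.30044221] [[-0.     1.    -0.002]
 [-0.    -0.002 -1.   ]
 [-1.    -0.     0.   ]] [-9.48460875e-01  2.22650668e-01  1.07952229e+00 -2.77062021e-05
  1.83943221e+00 -9.45978901e-01] 0.06092862977031277 2.05
spice_jar_1 0.77 [262.   5.] 381 248 280 0 15
    0 [ 0.38739472 -0.2135317 ] 0.9678662193758261
    0.01 [ 0.38774881 -0.21641885] 0.9632827622551255
onion 0.81 [344.  20.] 2111 315 370 0 46
    0 [ 0.48621886 -0.24678093] 0.9514545910761466
    0.01 [ 0.48452874 -0.24881081] 0.9638176957904749
jar_rack 0.75 [338. 166.] 11620 272 400 81 221
(array([ 0.48309764, -0.41782277,  0.08920562]), np.float64(0.6968350379117698))
```

View pics/w1d.png

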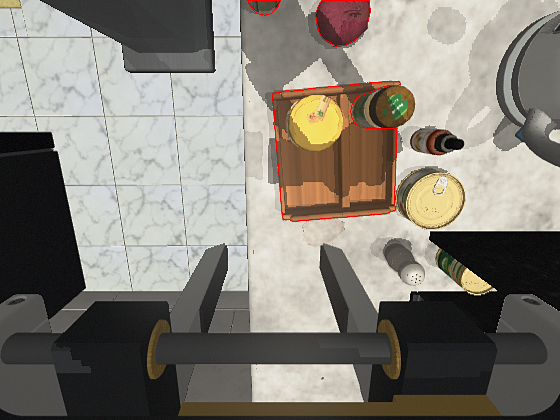

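Run:
```python
import cv2
im=cv2.imread('pics/w1.png')[70:240,250:450]; cv2.imwrite('pics/w1z.png',cv2.resize(im,None,fx=3.5,fy=3.5,interpolation=cv2.INTER_CUBIC))
```

```text
(no output)
```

View pics/w1z.png

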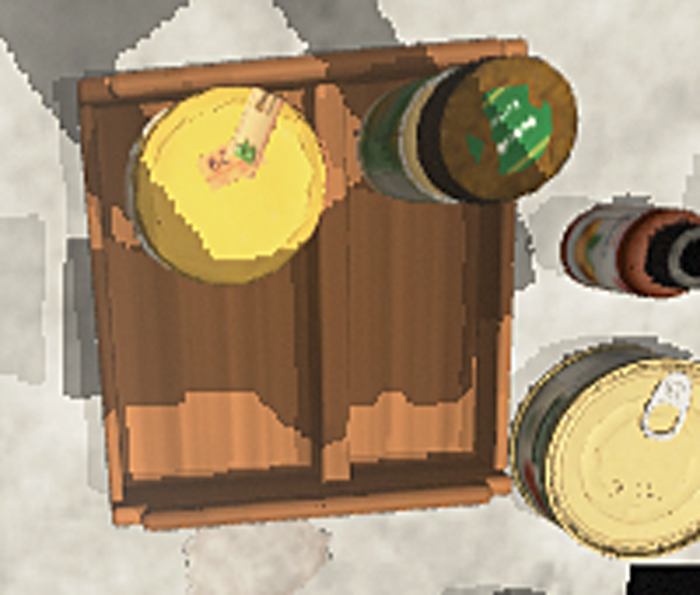

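```bash
cat > rack.py <<'E'
from h import *
from scipy.optimize import least_squares
c=None
E
python3 - <<'E'
from h import *
from scipy.optimize import least_squares
c=calibration('wrist'); Z=lambda p:np.array(p)/3.5+[250,70]
pts=[((115,524),(-.084,-.0885,.035)),((512,490),(.084,-.0885,.035)),((80,82),(-.084,.0885,.035)),((525,42),(.084,.0885,.035)),
((125,478),(-.078,-.079,.010)),((472,452),(.078,-.079,.010))]
for uv,q in pts: print(onz(c,Z(uv),q[2]).round(4))
uv=np.array([Z(p[0]) for p in pts]); Q=np.array([p[1] for p in pts])
def f(p,w): 
    P=R.from_euler('z',p[2]).apply(Q)+[p[0],p[1],0]; return ((proj(c,P)-uv)*w).ravel()
for w in (np.ones((6,1)),np.array([[1,1,1,1,0,0]]).T):
    r=least_squares(f,[.46,-.4,0],args=(w,)); print(r.x,r.fun.reshape(-1,2).round(1).tolist())
E
```

```text
[ 0.4133 -0.5127  0.035 ]
[ 0.581  -0.4977  0.035 ]
[ 0.3986 -0.3371  0.035 ]
[ 0.5652 -0.3232  0.035 ]
[ 0.4185 -0.4993  0.01  ]
[ 0.572  -0.4874  0.01  ]
[ 0.48923752 -0.41701305  0.08435363] [[-0.2, -0.3], [-0.4, 0.3], [-0.4, -0.9], [0.4, -1.2], [-0.2, 1.9], [0.9, 1.1]]
[ 0.48952459 -0.41783923  0.08641431] [[0.1, 0.4], [-0.2, 0.7], [-0.3, -0.1], [0.4, -0.7], [0.0, 0.0], [0.0, 0.0]]
```

Run:
```python
from h import *
c=calibration('wrist'); Z=lambda p:np.array(p)/3.5+[250,70]
def rk(P): return R.from_euler('z',-.086).apply(np.array(P)-[.4895,-.4178,0])
for nm,uv,z in [('rsq lid',(230,187),.1),('rsq lid left',(135,187),.1),('rsp cap',(512,130),.115),('rsp base left',(362,140),.05),
 ('can lid c',(640,455),.07),('can lid left',(545,455),.07),('can base left',(512,455),0.),('can lid left',(545,455),.05),('bottle base left',(562,245),0.),('bottle top',(690,255),.1)]:
    P=onz(c,Z(uv),z); print(nm,P.round(3),rk(P).round(3))
```

```text
rsq lid [ 0.448 -0.375  0.1  ] [-0.038  0.046  0.1  ]
rsq lid left [ 0.417 -0.375  0.1  ] [-0.069  0.049  0.1  ]
rsp cap [ 0.533 -0.359  0.115] [0.048 0.055 0.115]
rsp base left [ 0.503 -0.359  0.05 ] [0.019 0.058 0.05 ]
can lid c [ 0.613 -0.474  0.07 ] [ 0.118 -0.066  0.07 ]
can lid left [ 0.577 -0.474  0.07 ] [ 0.082 -0.063  0.07 ]
can base left [ 0.594 -0.491  0.   ] [ 0.098 -0.082  0.   ]
can lid left [ 0.586 -0.479  0.05 ] [ 0.091 -0.069  0.05 ]
bottle base left [ 0.605 -0.399  0.   ] [0.116 0.009 0.   ]
bottle top [ 0.603 -0.397  0.1  ] [0.115 0.011 0.1  ]
```

servo_tool --pt "0 20 -40 0 0 0" --pt "0 20 -80 0 0 0" --pt "0 20 -120 0 0 0" --pt "0 20 -150 0 0 0" --pt "0 20 -150 0 0 0" --pt "0 20 -150 0 0 0"

```text
clock: 2.9
ee_pos: [0.4203, -0.3107, 0.301]
tcp_rot: [0.5, 0.5, -0.5, 0.501]
wrist_force: [-0.0, -0.1, 0.6]
opening: 0.0614
```

```bash
cat > look.py <<'E'
from fit import *
import sys
def look(names,tag,cam='wrist'):
    o=get_obs(); print(o['ee_pos'].round(4),o['qpos'].round(2),round(o['opening'],4),o['clock'])
    im=snapshot(cam)[:,:,::-1].copy(); c=calibration(cam)
    for n in names:
        for r in cut_out(n,cam):
            m=r['region']; ys,xs=np.nonzero(m)
            print(n,round(r['score'],2),np.round(r['uv']),m.sum(),xs.min(),xs.max(),ys.min(),ys.max())
            if r['score']>.3:
                cs,_=cv2.findContours(m.astype(np.uint8),0,2); cv2.drawContours(im,cs,-1,(0,0,255),1)
                if n in PROF:
                    p=onz(c,r['uv'],.05)[:2]; x,s=fit(c,m,n,p); print('   ',x.round(4),round(s,3))
                    k=(sil(c,n,*x)>.5).astype(np.uint8); cs,_=cv2.findContours(k,0,2); cv2.drawContours(im,cs,-1,(255,255,0),1)
    cv2.imwrite(f"pics/{tag}.png",im)
E
python3 -c "
from look import *
look(['spice_jar_1','onion'],'w2')"
```

```text
[ 0.4203 -0.3107  0.301 ] [-0.74  0.02  1.3  -0.    1.82 -0.75] 0.0614 2.9
spice_jar_1 0.58 [244. 112.] 1376 226 267 93 134
    [ 0.3887 -0.2157] 0.939
onion 0.84 [322. 139.] 1796 298 345 115 162
    [ 0.487  -0.2468] 0.956
```

View pics/w2.png

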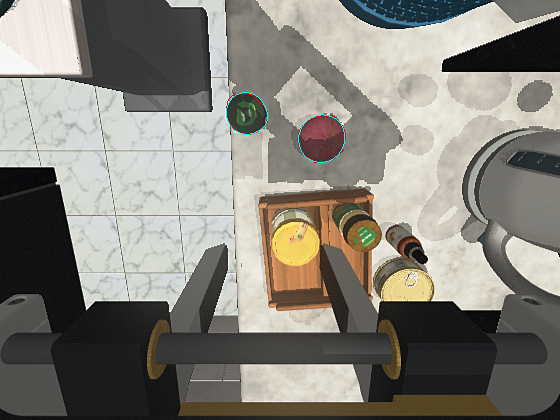

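servo_tool --pt "40 -16 -48 0 0 0" --pt "80 -32 -96 0 0 0" --pt "110 -32 -96 0 0 0" --pt "150 -32 -96 0 0 0" --pt "185 -32 -96 0 0 0" --pt "205 -32 -96 0 0 0" --pt "215 -32 -96 0 0 0" --pt "215 -32 -96 0 0 0" --pt "215 -32 -96 0 0 0"

```text
clock: 3.95
ee_pos: [0.3889, -0.2158, 0.0865]
tcp_rot: [0.5, 0.499, -0.5, 0.5]
wrist_force: [-0.2, -0.3, 0.7]
opening: 0.0609
```

servo_tool --pt "0 0 0 0 0 0" --pt "0 0 0 0 0 0" --pt "0 0 0 0 0 0" --pt "0 0 0 0 0 0" --pt "0 0 0 0 0 0" --pt "0 0 0 0 0 0" --hand 1

```text
clock: 4.55
ee_pos: [0.3889, -0.2154, 0.0867]
tcp_rot: [0.5, 0.499, -0.5, 0.501]
wrist_force: [-0.8, -0.9, 5.7]
opening: 0.0445
```

servo_tool --pt "-40 0 0 0 0 0" --pt "-80 0 0 0 0 0" --pt "-120 0 10 0 0 0" --pt "-140 30 40 -0.03 0 0" --pt "-140 60 79 -0.06 0 0" --pt "-140 90 119 -0.086 0 0" --pt "-140 120 159 -0.086 0 0" --pt "-140 148 196 -0.086 0 0" --pt "-140 148 196 -0.086 0 0" --pt "-140 148 196 -0.086 0 0"

```text
clock: 5.55
ee_pos: [0.536, -0.4109, 0.2217]
tcp_rot: [0.478, 0.523, -0.478, 0.519]
wrist_force: [-0.3, 0.4, -1.1]
opening: 0.0445
```

Run:
```python
from h import *
o=get_obs(); print(o['ee_pos'],R.from_quat(o['tcp_rot']).as_matrix().round(3)[:2],o['opening'])
im=snapshot('wrist'); c=calibration('wrist'); im=im[:,:,::-1].copy()
Ry=R.from_euler('z',.086)
def d(P,col):
    P=Ry.apply(P)+[.4895,-.4178,0]; cv2.polylines(im,[np.round(proj(c,P)).astype(int)],True,col,1)
t=np.linspace(0,2*np.pi,40)
d([[a*.084,b*.0885,.035] for a,b in((1,1),(1,-1),(-1,-1),(-1,1))],(255,0,0))
d(np.c_[.048+.0225*np.cos(t),.002+.0225*np.sin(t),0*t+.01],(0,255,0))
d(np.c_[.048+.022*np.cos(t),.055+.022*np.sin(t),0*t+.115],(0,0,255))
cv2.imwrite('pics/w3.png',im)
im=snapshot('scene');cv2.imwrite('pics/s3.png',cv2.resize(im[180:320,300:540,::-1],None,fx=3,fy=3))
```

```text
[ 0.53601448 -0.41089414  0.22174379] [[-0.004  0.996  0.085]
 [ 0.004  0.085 -0.996]] 0.044509647742775195
```

View pics/w3.png

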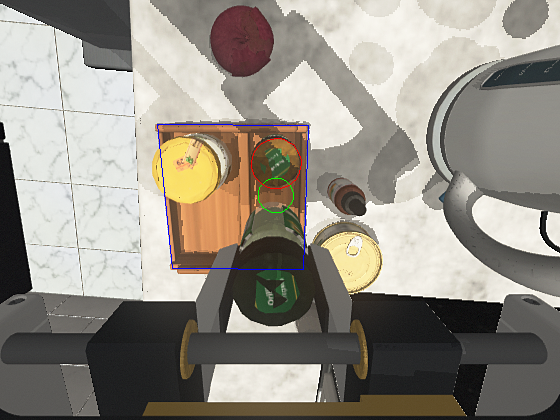

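View pics/s3.png

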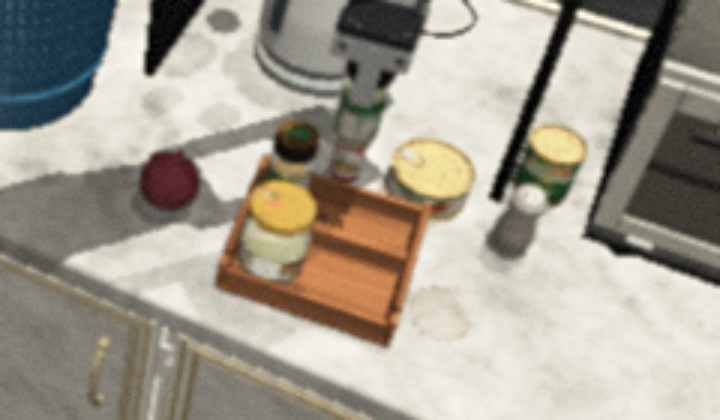

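servo_tool --pt "40 0 0 0 0 0" --pt "75 0 0 0 0 0" --pt "100 0 0 0 0 0" --pt "115 0 0 0 0 0" --pt "122 0 0 0 0 0" --pt "124 0 0 0 0 0" --pt "124 0 0 0 0 0"

```text
clock: 6.35
ee_pos: [0.5368, -0.4111, 0.1034]
tcp_rot: [0.478, 0.52, -0.478, 0.522]
wrist_force: [0.2, -0.4, -1.1]
opening: 0.0442
```

servo_tool --pt "0 0 0 0 0 0" --pt "0 0 0 0 0 0" --pt "0 0 0 0 0 0" --pt "0 0 0 0 0 0" --hand -0.3

```text
clock: 6.75
ee_pos: [0.5365, -0.4111, 0.1021]
tcp_rot: [0.478, 0.521, -0.478, 0.521]
wrist_force: [0.7, -0.2, 0.1]
opening: 0.0607
```

servo_tool --pt "-30 0 0 0 0 0" --pt "-70 0 0 0 0 0" --pt "-110 0 0 0 0 0" --pt "-150 0 0 0 0 0" --pt "-150 0 0 0 0 0" --pt "-150 0 0 0 0 0"

```text
clock: 7.35
ee_pos: [0.5367, -0.4112, 0.2533]
tcp_rot: [0.478, 0.52, -0.478, 0.522]
wrist_force: [0.5, 0.7, 0.2]
opening: 0.0606
```

```bash
python3 -c "
from look import *
look(['onion','spice_jar_1'],'w4')
im=snapshot('scene');cv2.imwrite('pics/s4.png',cv2.resize(im[180:320,300:540,::-1],None,fx=3,fy=3))"
```

```text
[ 0.5367 -0.4112  0.2533] [-0.74  0.37  0.99 -0.    1.78 -0.82] 0.0606 7.35
onion 0.75 [244.  46.] 2983 214 271 13 78
    [ 0.4859 -0.2447] 0.972
spice_jar_1 0.76 [270. 203.] 1710 253 293 178 227
    [ 0.5362 -0.4106] 0.892
```

View pics/w4.png

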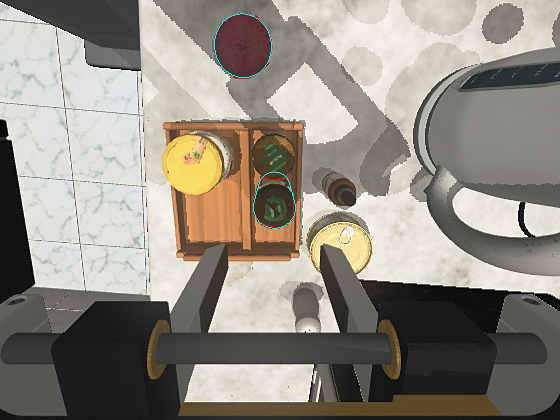

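View pics/s4.png

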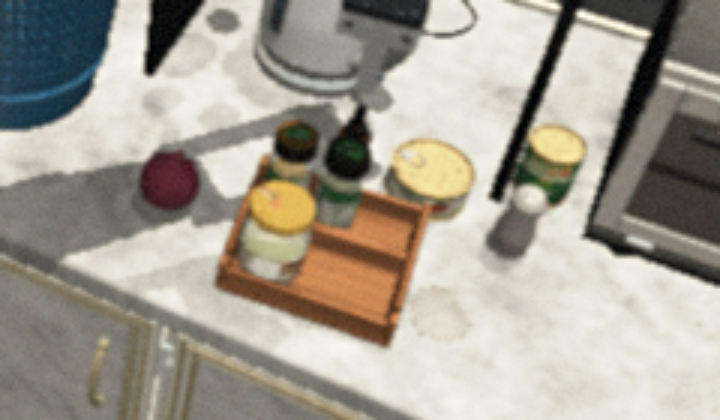

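servo_tool --pt "0 -9 -42 0.04 0 0" --pt "0 -18 -84 0.086 0 0" --pt "20 -27 -127 0.086 0 0" --pt "40 -36 -169 0.086 0 0" --pt "75 -36 -169 0.086 0 0" --pt "115 -36 -169 0.086 0 0" --pt "155 -36 -169 0.086 0 0" --pt "190 -36 -169 0.086 0 0" --pt "210 -36 -169 0.086 0 0" --pt "219 -36 -169 0.086 0 0" --pt "219 -36 -169 0.086 0 0" --pt "219 -36 -169 0.086 0 0" --hand -0.85

```text
clock: 8.75
ee_pos: [0.4863, -0.2459, 0.0332]
tcp_rot: [0.5, 0.5, -0.5, 0.5]
wrist_force: [0.2, -0.8, 0.5]
opening: 0.0868
```

servo_tool --pt "0 0 0 0 0 0" --pt "0 0 0 0 0 0" --pt "0 0 0 0 0 0" --pt "0 0 0 0 0 0" --pt "0 0 0 0 0 0" --pt "0 0 0 0 0 0" --hand 1

```text
clock: 9.35
ee_pos: [0.4866, -0.246, 0.0336]
tcp_rot: [0.5, 0.499, -0.5, 0.501]
wrist_force: [-0.1, 0.0, 6.1]
opening: 0.0651
```

servo_tool --pt "-40 0 0 0 0 0" --pt "-85 0 0 0 0 0" --pt "-130 -10 0 0 0 0" --pt "-175 -30 0 0 0 0" --pt "-220 -50 0 0 0 0" --pt "-260 -70 -10 0 0 0" --pt "-300 -95 -20 0 0 0" --pt "-340 -120 -30 0 0 0" --pt "-376 -146 -46 0 0 0" --pt "-376 -146 -86 0 0 0" --pt "-376 -146 -126 0 0 0" --pt "-376 -146 -170 0 0 0" --pt "-376 -146 -170 0 0 0" --pt "-376 -146 -170 0 0 0"

```text
clock: 10.75
ee_pos: [0.3397, -0.0749, 0.408]
tcp_rot: [0.499, 0.501, -0.5, 0.501]
wrist_force: [-0.0, 0.1, -1.1]
opening: 0.0649
```

servo_tool --pt "0 0 -40 0 0 0" --pt "0 0 -80 0 0 0" --pt "0 0 -120 0 0 0" --pt "0 0 -160 0 0 0" --pt "0 0 -200 0 0 0" --pt "0 0 -240 0 0 0" --pt "0 20 -275 0 0 0" --pt "0 50 -310 0 0 0" --pt "0 80 -345 0 0 0" --pt "0 80 -345 0 0 0" --pt "0 80 -345 0 0 0"

```text
clock: 11.85
ee_pos: [0.4215, 0.2688, 0.4056]
tcp_rot: [-0.498, -0.5, 0.503, -0.499]
wrist_force: [-0.8, -0.4, -1.2]
opening: 0.0648
```

```bash
python3 -c "
from look import *
look(['garlic','spice_jar_1','squat_jar','veg_crate'],'w5')
print(R.from_quat(get_obs()['tcp_rot']).as_matrix().round(3))
m=cut_out('veg_crate','wrist')[0]['region'];c=calibration('wrist')
print(boxfit(c,m,.15,.19,0,.045,[.467,.422,-.11]))
"
```

```text
[0.4215 0.2688 0.4056] [ 0.45  0.01  1.1  -0.    2.03  0.46] 0.0648 11.85
garlic 0.83 [250. 204.] 695 238 267 190 220
    [0.3814 0.2053] 0.866
spice_jar_1 0.75 [312. 193.] 815 300 329 173 209
    [0.4872 0.2435] 0.88
spice_jar_1 0.74 [276. 272.] 9335 219 329 219 327
    [0.4377 0.026 ] 0.117
squat_jar 0.74 [382. 174.] 1507 358 406 158 197
    [0.6021 0.267 ] 0.832
veg_crate 0.77 [304.  77.] 12122 253 362 8 147
[[ 0.002  1.    -0.002]
 [ 0.001 -0.002 -1.   ]
 [-1.     0.002 -0.001]]
(array([ 0.47122806,  0.41991464, -0.12072091]), np.float64(0.9827394993827917))
```

View pics/w5.png

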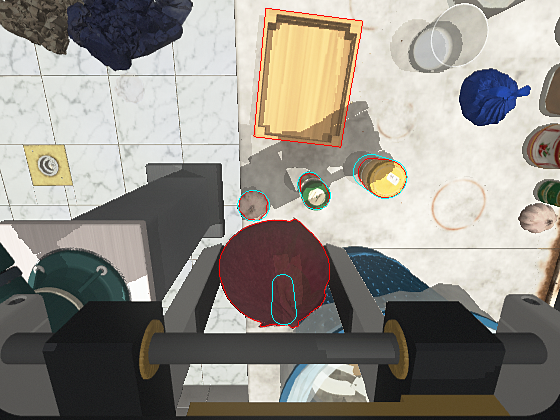

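servo_tool --pt "30 12 -40 0 0 0" --pt "65 24 -80 0.06 0 0" --pt "100 36 -120 0.117 0 0" --pt "140 48 -160 0.117 0 0" --pt "180 54 -196 0.117 0 0" --pt "220 54 -196 0.117 0 0" --pt "260 54 -196 0.117 0 0" --pt "300 54 -196 0.117 0 0" --pt "330 54 -196 0.117 0 0" --pt "350 54 -196 0.117 0 0" --pt "360 54 -196 0.117 0 0" --pt "363 54 -196 0.117 0 0" --pt "363 54 -196 0.117 0 0" --pt "363 54 -196 0.117 0 0"

```text
clock: 13.55
ee_pos: [0.4748, 0.4662, 0.0477]
tcp_rot: [0.53, 0.47, -0.527, 0.47]
wrist_force: [-0.6, -0.5, -0.4]
opening: 0.0647
```

servo_tool --pt "0 0 0 0 0 0" --pt "0 0 0 0 0 0" --pt "0 0 0 0 0 0" --pt "0 0 0 0 0 0" --hand -0.7

```text
clock: 13.95
ee_pos: [0.474, 0.4656, 0.0459]
tcp_rot: [0.529, 0.47, -0.528, 0.47]
wrist_force: [0.1, 0.0, -0.1]
opening: 0.0799
```

servo_tool --pt "-30 0 0 0 0 0" --pt "-70 0 0 0 0 0" --pt "-110 0 0 0 0 0" --pt "-150 0 0 0 0 0" --pt "-190 0 0 0 0 0" --pt "-210 0 0 0 0 0" --pt "-210 0 0 0 0 0"

```text
clock: 14.65
ee_pos: [0.4751, 0.4665, 0.2608]
tcp_rot: [0.532, 0.47, -0.525, 0.47]
wrist_force: [0.0, -0.3, -0.5]
opening: 0.0798
```

```bash
python3 -c "
from look import *
look(['garlic','spice_jar_1','squat_jar','onion'],'w6')
"
```

```text
[0.4751 0.4665 0.2608] [ 0.69  0.34  1.01 -0.    1.78  0.81] 0.0798 14.65
garlic 0.8 [233. 369.] 203 219 246 364 373
    [0.3737 0.1715] 0.193
onion 0.74 [277. 192.] 1886 248 297 169 216
    [0.4731 0.4635] 0.963
onion 0.17 [230. 369.] 198 218 245 364 372
```

View pics/w6.png

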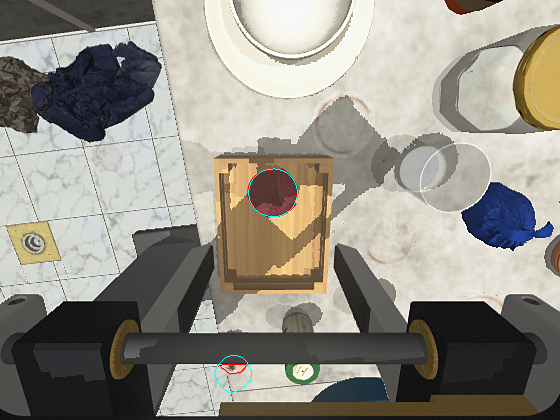

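servo_tool --pt "0 -10 40 0 0 0" --pt "0 -20 85 -0.05 0 0" --pt "10 -30 130 -0.12 0 0" --pt "20 -42 175 -0.12 0 0" --pt "20 -54 220 -0.12 0 0" --pt "20 -60 250 -0.12 0 0" --pt "20 -64 270 -0.12 0 0" --pt "20 -64 270 -0.12 0 0" --pt "20 -64 270 -0.12 0 0"

```text
clock: 15.8
ee_pos: [0.3785, 0.2048, 0.2345]
tcp_rot: [0.499, 0.501, -0.5, 0.5]
wrist_force: [1.3, 0.0, 0.2]
opening: 0.08
```

```bash
python3 -c "
from look import *
look(['garlic','spice_jar_1','squat_jar'],'w7')
print(R.from_quat(get_obs()['tcp_rot']).as_matrix().round(3))
"
```

```text
[0.3785 0.2048 0.2345] [ 0.36 -0.18  1.62  0.    1.7   0.36] 0.08 15.8
garlic 0.6 [274. 195.] 1486 252 296 170 214
    [0.3802 0.2057] 0.825
spice_jar_1 0.85 [374. 170.] 2782 340 409 144 198
    [0.4861 0.2435] 0.95
squat_jar 0.66 [485. 146.] 4973 430 531 117 178
    [0.6011 0.2666] 0.858
[[-0.001  1.     0.004]
 [-0.     0.004 -1.   ]
 [-1.    -0.001  0.   ]]
```

View pics/w7.png

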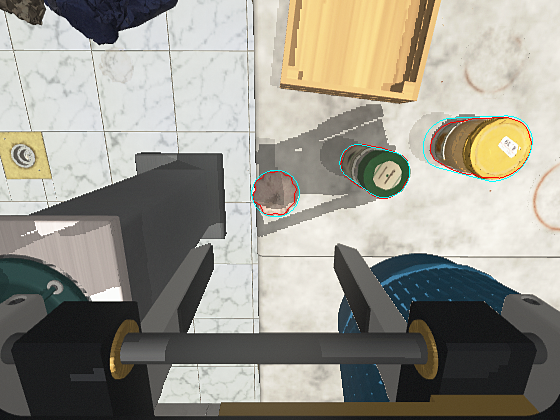

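servo_tool --pt "40 1 -2 0 0 0" --pt "85 1 -2 0 0 0" --pt "130 1 -2 0 0 0" --pt "165 1 -2 0 0 0" --pt "190 1 -2 0 0 0" --pt "202 1 -2 0 0 0" --pt "202 1 -2 0 0 0" --pt "202 1 -2 0 0 0" --pt "202 1 -2 0 0 0"

```text
clock: 16.9
ee_pos: [0.3813, 0.2075, 0.0353]
tcp_rot: [0.5, 0.5, -0.498, 0.501]
wrist_force: [-0.6, -0.3, 0.5]
opening: 0.0797
```

servo_tool --pt "0 0 0 0 0 0" --pt "0 0 0 0 0 0" --pt "0 0 0 0 0 0" --pt "0 0 0 0 0 0" --pt "0 0 0 0 0 0" --pt "0 0 0 0 0 0" --hand 1

```text
clock: 17.5
ee_pos: [0.38, 0.2069, 0.034]
tcp_rot: [0.499, 0.501, -0.499, 0.501]
wrist_force: [-1.3, -0.7, 3.4]
opening: 0.0565
```

servo_tool --pt "-40 0 0 0 0 0" --pt "-85 0 0 0 0 0" --pt "-130 0 0 0 0 0" --pt "-175 10 -20 0 0 0" --pt "-200 30 -60 0.06 0 0" --pt "-200 52 -104 0.117 0 0" --pt "-200 74 -147 0.117 0 0" --pt "-200 85 -169 0.117 0 0" --pt "-180 85 -169 0.117 0 0" --pt "-140 85 -169 0.117 0 0" --pt "-100 85 -169 0.117 0 0" --pt "-60 85 -169 0.117 0 0" --pt "-30 85 -169 0.117 0 0" --pt "-12 85 -169 0.117 0 0" --pt "-7 85 -169 0.117 0 0" --pt "-7 85 -169 0.117 0 0" --pt "-7 85 -169 0.117 0 0" --pt "-7 85 -169 0.117 0 0"

```text
clock: 19.3
ee_pos: [0.4652, 0.3764, 0.0417]
tcp_rot: [0.529, 0.47, -0.527, 0.471]
wrist_force: [-0.2, 0.0, 0.8]
opening: 0.0565
```

servo_tool --pt "0 0 0 0 0 0" --pt "0 0 0 0 0 0" --pt "0 0 0 0 0 0" --pt "0 0 0 0 0 0" --pt "-10 0 0 0 0 0" --pt "-50 0 0 0 0 0" --pt "-95 0 0 0 0 0" --pt "-140 0 0 0 0 0" --pt "-180 0 0 0 0 0" --pt "-210 0 0 0 0 0" --pt "-210 0 0 0 0 0" --hand -0.6

```text
clock: 20.4
ee_pos: [0.4661, 0.3773, 0.258]
tcp_rot: [0.532, 0.47, -0.523, 0.471]
wrist_force: [0.6, 0.1, 0.4]
opening: 0.0751
```

```bash
python3 -c "
from look import *
look(['garlic','onion','spice_jar_1','squat_jar'],'w8')
"
```

```text
[0.4661 0.3773 0.258 ] [ 0.59  0.19  1.21 -0.    1.74  0.7 ] 0.0751 20.4
garlic 0.94 [273. 193.] 1459 250 293 172 216
    [0.4632 0.372 ] 0.894
onion 0.82 [274. 122.] 2349 244 297 94 148
    [0.4728 0.4646] 0.969
spice_jar_1 0.68 [298. 298.] 2105 281 320 259 327
    [0.4849 0.2457] 0.923
squat_jar 0.78 [388. 265.] 2698 354 418 234 299
    [0.5986 0.2674] 0.767
```

View pics/w8.png

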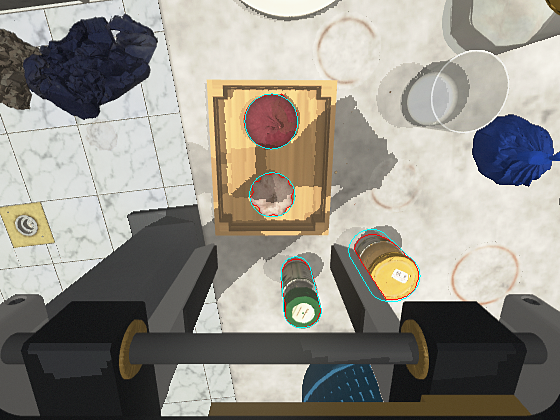

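servo_tool --pt "0 9 35 -0.06 0 0" --pt "0 18 75 -0.12 0 0" --pt "20 30 110 -0.12 0 0" --pt "40 35 130 -0.12 0 0" --pt "50 35 130 -0.12 0 0" --pt "90 35 130 -0.12 0 0" --pt "130 35 130 -0.12 0 0" --pt "155 35 130 -0.12 0 0" --pt "168 35 130 -0.12 0 0" --pt "171 35 130 -0.12 0 0" --pt "171 35 130 -0.12 0 0" --pt "171 35 130 -0.12 0 0" --hand -0.4

```text
clock: 21.85
ee_pos: [0.4854, 0.2436, 0.0812]
tcp_rot: [0.499, 0.501, -0.497, 0.502]
wrist_force: [0.1, -0.7, 0.3]
opening: 0.0658
```

servo_tool --pt "0 0 0 0 0 0" --pt "0 0 0 0 0 0" --pt "0 0 0 0 0 0" --pt "0 0 0 0 0 0" --pt "0 0 0 0 0 0" --pt "0 0 0 0 0 0" --hand 1

```text
clock: 22.45
ee_pos: [0.485, 0.2431, 0.0803]
tcp_rot: [0.499, 0.501, -0.498, 0.502]
wrist_force: [0.7, -0.5, 4.3]
opening: 0.0448
```

```bash
python3 -c "
from h import *
o=get_obs();print(o['ee_pos'],R.from_quat(o['tcp_rot']).as_matrix().round(3))
im=snapshot('side');cv2.imwrite('pics/s9.png',im[:,:,::-1])
"
```

```text
[0.48498001 0.24307103 0.08034952] [[ 0.002  1.     0.006]
 [ 0.001  0.006 -1.   ]
 [-1.     0.002 -0.001]]
```

View pics/s9.png

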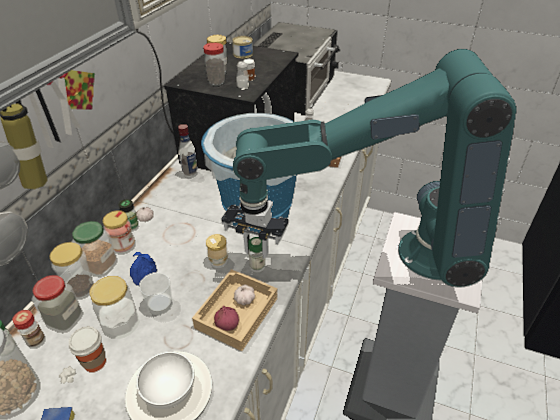

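servo_tool --pt "-40 0 0 0 0 0" --pt "-85 0 0 0 0 0" --pt "-130 0 0 0 0 0" --pt "-175 -20 0 0 0 0" --pt "-215 -40 0 0 0 0" --pt "-255 -60 0 0 0 0" --pt "-290 -85 10 0 0 0" --pt "-325 -115 25 0 0 0" --pt "-350 -145 43 0 0 0" --pt "-350 -145 85 0 0 0" --pt "-350 -145 130 0 0 0" --pt "-350 -145 175 0 0 0" --pt "-350 -145 220 0 0 0" --pt "-350 -145 265 0 0 0" --pt "-350 -145 310 0 0 0" --pt "-350 -145 355 0 0 0" --pt "-350 -145 400 0 0 0" --pt "-350 -145 443 0 0 0" --pt "-350 -145 443 0 0 0" --pt "-350 -145 443 0 0 0"

```text
clock: 24.5
ee_pos: [0.3416, -0.2013, 0.4281]
tcp_rot: [0.499, 0.502, -0.499, 0.5]
wrist_force: [-0.1, 0.6, -1.0]
opening: 0.0451
```

servo_tool --pt "0 30 40 0 0 0" --pt "0 60 80 -0.04 0 0" --pt "30 90 120 -0.084 0 0" --pt "60 120 160 -0.084 0 0" --pt "95 150 200 -0.084 0 0" --pt "130 180 237 -0.084 0 0" --pt "160 200 263 -0.084 0 0" --pt "180 200 263 -0.084 0 0" --pt "188 200 263 -0.084 0 0" --pt "188 200 263 -0.084 0 0" --pt "188 200 263 -0.084 0 0"

```text
clock: 25.6
ee_pos: [0.5442, -0.4612, 0.2443]
tcp_rot: [0.477, 0.521, -0.476, 0.523]
wrist_force: [-0.7, -0.6, -0.1]
opening: 0.0453
```

```bash
cat > rk.py <<'E'
from h import *
def rk(tag):
    o=get_obs(); A=R.from_quat(o['tcp_rot']).as_matrix(); print(o['ee_pos'].round(4),A.round(3)[:2].tolist(),o['opening'])
    im=snapshot('wrist'); c=calibration('wrist'); im=im[:,:,::-1].copy()
    Ry=R.from_euler('z',.086)
    t=np.linspace(0,2*np.pi,40)
    def d(P,col):
        P=Ry.apply(P)+[.4895,-.4178,0]; cv2.polylines(im,[np.round(proj(c,P)).astype(int)],True,col,1)
    def cyl(x,y,r,h,col):
        for z in (.01,.01+h): d(np.c_[x+r*np.cos(t),y+r*np.sin(t),0*t+z],col)
    d([[a*.084,b*.0885,.035] for a,b in((1,1),(1,-1),(-1,-1),(-1,1))],(255,0,0))
    cyl(.048,.002,.0225,.105,(0,255,0)); cyl(.048,.055,.022,.105,(0,0,255)); cyl(-.036,.046,.033,.09,(255,0,255))
    cyl(.048,-.0505,.023,.106,(255,255,0)); cyl(-.036,-.034,.032,.09,(255,255,255))
    cv2.imwrite(f'pics/{tag}.png',im)
    print('tcp in rack',Ry.inv().apply(o['ee_pos']-[.4895,-.4178,0]).round(4), 'yaw',np.arctan2(A[1,1],A[0,1]).round(4))
E
python3 -c "
from rk import *
rk('w10')"
```

```text
[ 0.5442 -0.4612  0.2443] [[0.002, 0.996, 0.092], [-0.002, 0.092, -0.996]] 0.04526656570055273
tcp in rack [ 0.0508 -0.048   0.2443] yaw 0.0919
```

View pics/w10.png

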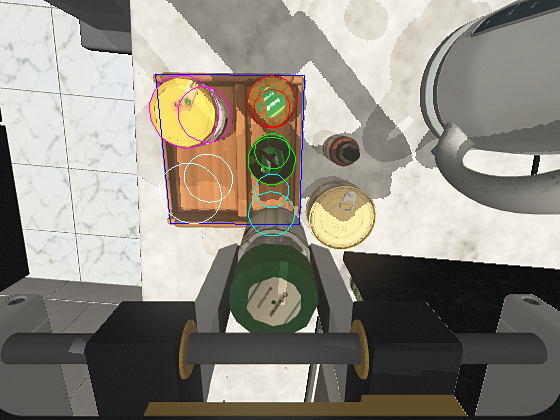

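servo_tool --pt "20 -3 3 0 0 0" --pt "60 -3 3 0 0 0" --pt "95 -3 3 0 0 0" --pt "115 -3 3 0 0 0" --pt "130 -3 3 0 0 0" --pt "140 -3 3 0 0 0" --pt "147 -3 3 0 0 0" --pt "151 -3 3 0 0 0" --pt "151 -3 3 0 0 0" --pt "151 -3 3 0 0 0"

```text
clock: 26.65
ee_pos: [0.5412, -0.4664, 0.0916]
tcp_rot: [0.477, 0.521, -0.477, 0.523]
wrist_force: [0.3, -0.4, -1.2]
opening: 0.0446
```

```bash
python3 -c "
from rk import *
rk('w11')
im=snapshot('scene');cv2.imwrite('pics/s11.png',cv2.resize(im[180:320,300:540,::-1],None,fx=3,fy=3))"
```

```text
[ 0.5412 -0.4664  0.0916] [[0.001, 0.996, 0.09], [-0.001, 0.09, -0.996]] 0.04461415425812486
tcp in rack [ 0.0473 -0.0528  0.0916] yaw 0.09
```

View pics/s11.png

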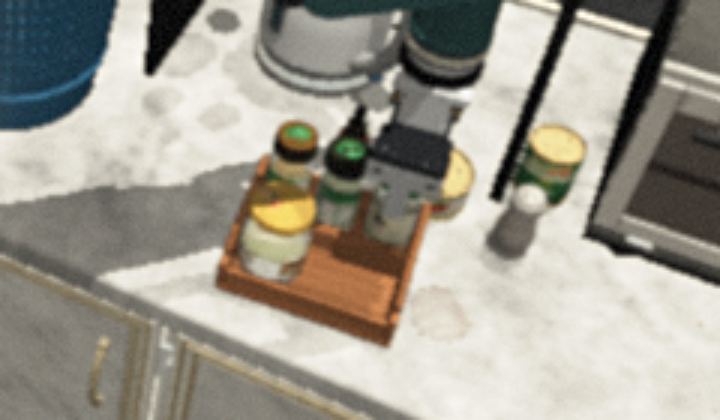

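servo_tool --pt "1 0 0 0 0 0" --pt "1 0 0 0 0 0" --pt "1 0 0 0 0 0" --pt "1 0 0 0 0 0" --pt "1 0 0 0 0 0" --hand -0.25

```text
clock: 27.25
ee_pos: [0.5408, -0.466, 0.0896]
tcp_rot: [0.477, 0.522, -0.477, 0.522]
wrist_force: [0.3, 0.2, -0.2]
opening: 0.0585
```

servo_tool --pt "-30 0 0 0 0 0" --pt "-70 0 0 0 0 0" --pt "-110 0 0 0 0 0" --pt "-150 0 0 0 0 0" --pt "-180 0 0 0 0 0" --pt "-180 0 0 0 0 0"

```text
clock: 27.85
ee_pos: [0.542, -0.4672, 0.2771]
tcp_rot: [0.477, 0.518, -0.477, 0.526]
wrist_force: [0.7, 0.0, 0.3]
opening: 0.0585
```

```bash
python3 -c "
from rk import *
rk('w12')
im=snapshot('scene');cv2.imwrite('pics/s12.png',cv2.resize(im[180:320,300:540,::-1],None,fx=3,fy=3))"
```

```text
[ 0.542  -0.4672  0.2771] [[0.009, 0.996, 0.09], [-0.009, 0.09, -0.996]] 0.05853290624560262
tcp in rack [ 0.048  -0.0537  0.2771] yaw 0.0901
```

View pics/w12.png

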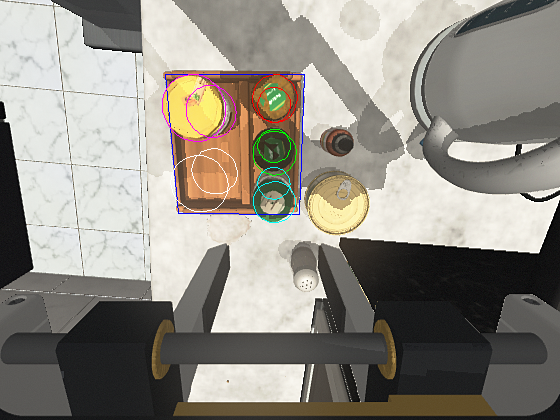

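View pics/s12.png

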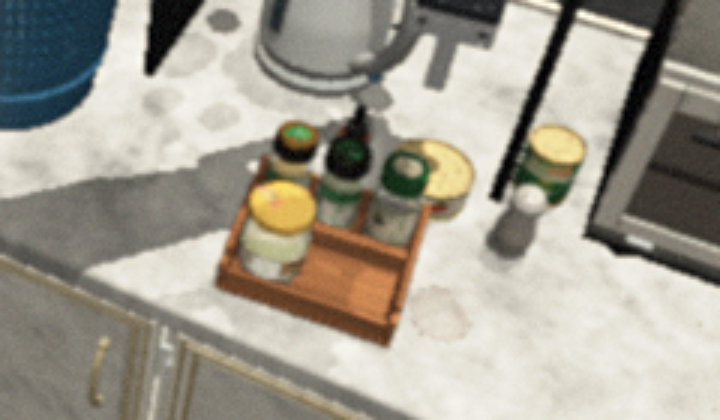

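servo_tool --pt "-15 -25 -40 0 0 0" --pt "-30 -50 -80 0.04 0 0" --pt "-50 -76 -122 0.09 0 0" --pt "-70 -102 -164 0.09 0 0" --pt "-90 -128 -206 0.09 0 0" --pt "-110 -154 -248 0.09 0 0" --pt "-110 -177 -284 0.09 0 0" --pt "-110 -177 -284 0.09 0 0" --pt "-110 -177 -284 0.09 0 0" --hand -0.7

```text
clock: 28.85
ee_pos: [0.3384, -0.1983, 0.3783]
tcp_rot: [0.5, 0.5, -0.5, 0.5]
wrist_force: [0.0, -0.4, 0.9]
opening: 0.08
```

servo_tool --pt "0 0 -45 0 0 0" --pt "0 0 -90 0 0 0" --pt "0 0 -135 0 0 0" --pt "0 0 -180 0 0 0" --pt "0 0 -225 0 0 0" --pt "0 0 -270 0 0 0" --pt "0 0 -315 0 0 0" --pt "0 0 -360 0 0 0" --pt "0 0 -405 0 0 0" --pt "0 10 -445 0 0 0" --pt "10 50 -465 0 0 0" --pt "30 95 -465 0 0 0" --pt "50 140 -465 0 0 0" --pt "70 185 -465 0 0 0" --pt "90 230 -465 0 0 0" --pt "100 263 -465 0 0 0" --pt "100 263 -465 0 0 0" --pt "100 263 -465 0 0 0"

```text
clock: 30.65
ee_pos: [0.6028, 0.2653, 0.2743]
tcp_rot: [-0.498, -0.501, 0.503, -0.498]
wrist_force: [-0.1, -0.3, -0.2]
opening: 0.0799
```

```bash
python3 -c "
from look import *
look(['squat_jar'],'w13')
print(R.from_quat(get_obs()['tcp_rot']).as_matrix().round(3))
"
```

```text
[0.6028 0.2653 0.2743] [0.33 0.34 0.99 0.   1.82 0.33] 0.0799 30.65
squat_jar 0.93 [274. 193.] 2299 249 301 166 222
    [0.603  0.2666] 0.889
[[-0.001  1.     0.   ]
 [-0.     0.    -1.   ]
 [-1.    -0.001  0.   ]]
```

View pics/w13.png

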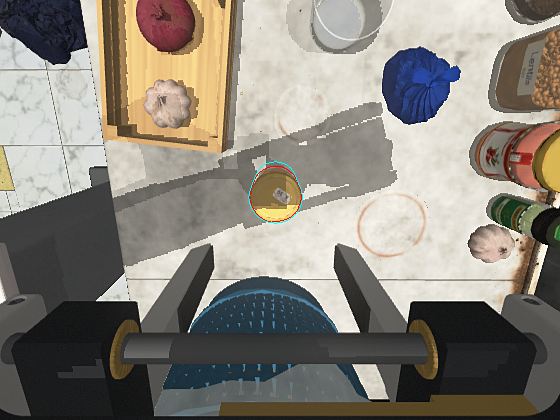

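servo_tool --pt "35 0 -1 0 0 0" --pt "75 0 -1 0 0 0" --pt "115 0 -1 0 0 0" --pt "150 0 -1 0 0 0" --pt "178 0 -1 0 0 0" --pt "195 0 -1 0 0 0" --pt "200 0 -1 0 0 0" --pt "200 0 -1 0 0 0" --pt "200 0 -1 0 0 0" --pt "200 0 -1 0 0 0"

```text
clock: 31.75
ee_pos: [0.603, 0.2674, 0.0819]
tcp_rot: [0.501, 0.499, -0.499, 0.501]
wrist_force: [1.0, 0.4, -0.4]
opening: 0.08
```

servo_tool --pt "0 0 0 0 0 0" --pt "0 0 0 0 0 0" --pt "0 0 0 0 0 0" --pt "0 0 0 0 0 0" --pt "0 0 0 0 0 0" --pt "0 0 0 0 0 0" --hand 1

```text
clock: 32.35
ee_pos: [0.6027, 0.267, 0.0801]
tcp_rot: [0.501, 0.5, -0.499, 0.5]
wrist_force: [2.8, 0.1, 1.3]
opening: 0.0608
```

servo_tool --pt "-10 0 0 0 0 0" --pt "-30 0 0 0 0 0" --pt "-50 0 0 0 0 0" --pt "-50 0 0 0 0 0" --pt "-50 0 0 0 0 0"

```text
clock: 32.85
ee_pos: [0.6012, 0.2668, 0.1283]
tcp_rot: [-0.499, -0.5, 0.501, -0.5]
wrist_force: [-0.3, 1.5, -5.3]
opening: 0.061
```

```bash
python3 -c "
from h import *
print(get_obs()['ee_pos'])
im=snapshot('side');cv2.imwrite('pics/s14.png',cv2.resize(im[150:330,150:350,::-1],None,fx=3,fy=3))
im=snapshot('wrist');cv2.imwrite('pics/w14.png',im[:,:,::-1])
"
```

```text
[0.60120405 0.26678605 0.12830098]
```

View pics/s14.png

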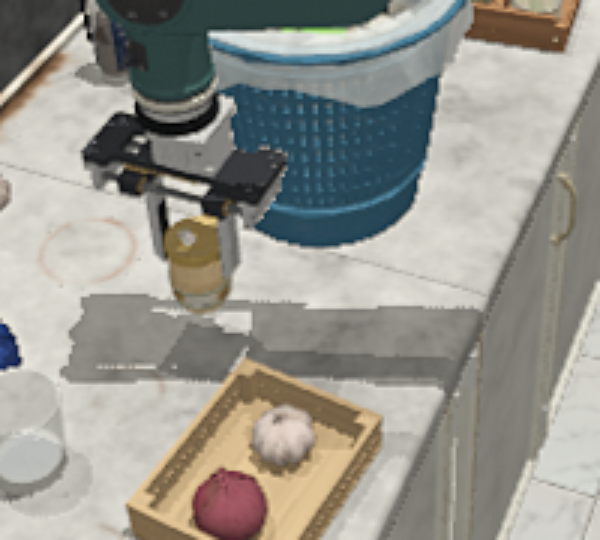

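View pics/w14.png

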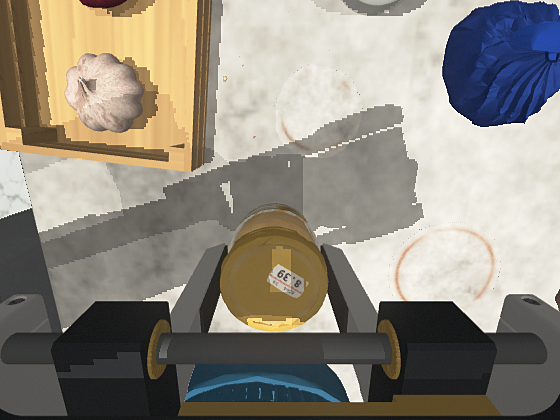

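servo_tool --pt "-35 -10 0 0 0 0" --pt "-70 -30 0 0 0 0" --pt "-105 -55 0 0 0 0" --pt "-140 -80 0 0 0 0" --pt "-175 -105 0 0 0 0" --pt "-210 -130 0 0 0 0" --pt "-245 -160 0 0 0 0" --pt "-275 -195 0 0 0 0" --pt "-300 -230 10 0 0 0" --pt "-300 -261 40 0 0 0" --pt "-300 -261 80 0 0 0" --pt "-300 -261 120 0 0 0" --pt "-300 -261 160 0 0 0" --pt "-300 -261 200 0 0 0" --pt "-300 -261 240 0 0 0" --pt "-300 -261 280 0 0 0" --pt "-300 -261 320 0 0 0" --pt "-300 -261 360 0 0 0" --pt "-300 -261 400 0 0 0" --pt "-300 -261 440 0 0 0"

```text
clock: 34.95
ee_pos: [0.3403, -0.1745, 0.4283]
tcp_rot: [0.5, 0.501, -0.5, 0.499]
wrist_force: [0.3, 0.1, -4.7]
opening: 0.0608
```

servo_tool --pt "0 0 20 0 0 0" --pt "0 0 20 0 0 0" --pt "0 0 20 0 0 0"

```text
clock: 35.25
ee_pos: [0.3407, -0.193, 0.4283]
tcp_rot: [0.5, 0.501, -0.5, 0.499]
wrist_force: [1.1, 1.3, -5.5]
opening: 0.0611
```

servo_tool --pt "0 18 40 0 0 0" --pt "10 36 80 -0.04 0 0" --pt "30 54 120 -0.086 0 0" --pt "60 72 160 -0.086 0 0" --pt "90 90 200 -0.086 0 0" --pt "125 106 237 -0.086 0 0" --pt "155 116 262 -0.086 0 0" --pt "178 116 262 -0.086 0 0" --pt "188 116 262 -0.086 0 0" --pt "188 116 262 -0.086 0 0" --pt "188 116 262 -0.086 0 0"

```text
clock: 36.35
ee_pos: [0.4578, -0.4543, 0.244]
tcp_rot: [0.478, 0.52, -0.478, 0.523]
wrist_force: [0.6, 0.1, -3.4]
opening: 0.0609
```

```bash
python3 -c "
from rk import *
rk('w15')"
```

```text
[ 0.4578 -0.4543  0.244 ] [[0.002, 0.996, 0.087], [-0.002, 0.087, -0.996]] 0.06091672884393962
tcp in rack [-0.0348 -0.0336  0.244 ] yaw 0.0875
```

View pics/w15.png

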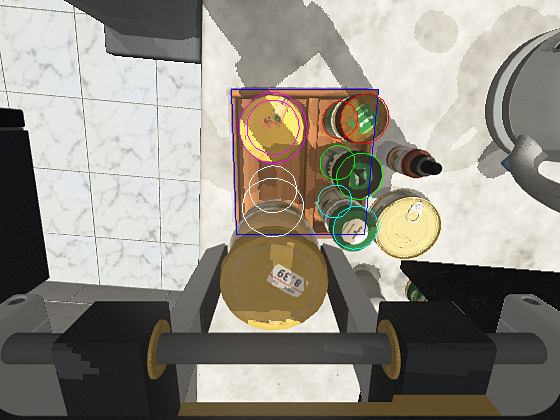

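servo_tool --pt "30 -1 0 0 0 0" --pt "65 -1 0 0 0 0" --pt "100 -1 0 0 0 0" --pt "125 -1 0 0 0 0" --pt "140 -1 0 0 0 0" --pt "147 -1 0 0 0 0" --pt "151 -1 0 0 0 0" --pt "151 -1 0 0 0 0" --pt "151 -1 0 0 0 0" --pt "151 -1 0 0 0 0"

```text
clock: 37.4
ee_pos: [0.4566, -0.4558, 0.0921]
tcp_rot: [0.478, 0.52, -0.478, 0.522]
wrist_force: [0.5, 0.5, -5.7]
opening: 0.061
```

```bash
python3 -c "
from rk import *
rk('w16')
im=snapshot('scene');cv2.imwrite('pics/s16.png',cv2.resize(im[180:320,300:540,::-1],None,fx=3,fy=3))"
```

```text
[ 0.4566 -0.4558  0.0921] [[0.002, 0.996, 0.086], [-0.002, 0.086, -0.996]] 0.060971430396636925
tcp in rack [-0.0361 -0.0351  0.0921] yaw 0.086
```

View pics/s16.png

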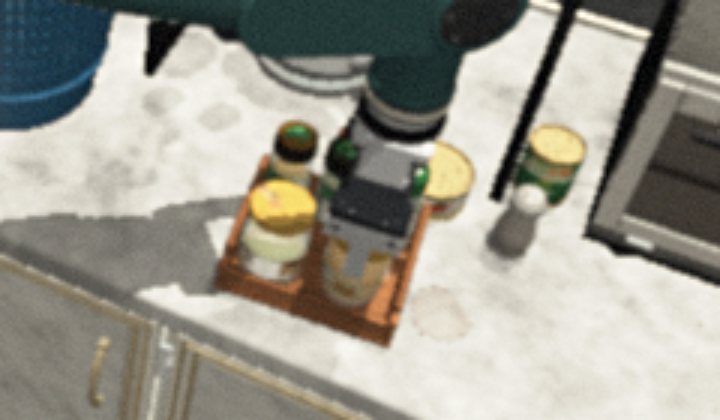

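Squat jar is over its gap, ~2 mm above the floor, clear of its neighbours. Release and retreat.

servo_tool --pt "2 0 0 0 0 0" --pt "2 0 0 0 0 0"

```text
clock: 37.7
ee_pos: [0.4564, -0.4557, 0.0911]
tcp_rot: [0.478, 0.52, -0.478, 0.522]
wrist_force: [-1.7, 2.8, 4.5]
opening: 0.0608
```

servo_tool --pt "0 0 0 0 0 0" --pt "0 0 0 0 0 0" --pt "0 0 0 0 0 0" --pt "0 0 0 0 0 0" --pt "0 0 0 0 0 0" --hand -0.55

```text
clock: 38.2
ee_pos: [0.456, -0.4552, 0.0883]
tcp_rot: [0.478, 0.521, -0.478, 0.521]
wrist_force: [-0.1, -0.3, -0.6]
opening: 0.0729
```

servo_tool --pt "-25 0 0 0 0 0" --pt "-60 0 0 0 0 0" --pt "-100 0 0 0 0 0" --pt "-140 0 0 0 0 0" --pt "-180 0 20 0 0 0" --pt "-200 0 40 0 0 0" --pt "-200 0 40 0 0 0" --pt "-200 0 40 0 0 0"

```text
clock: 39.0
ee_pos: [0.4593, -0.4949, 0.2875]
tcp_rot: [0.478, 0.521, -0.478, 0.521]
wrist_force: [0.2, -0.7, -0.7]
opening: 0.0727
```

```bash
python3 -c "
from rk import *
rk('w17')
im=snapshot('scene');cv2.imwrite('pics/s17.png',cv2.resize(im[180:320,300:540,::-1],None,fx=3,fy=3))
im=snapshot('side');cv2.imwrite('pics/d17.png',im[:,:,::-1])
print(get_obs()['clock'])"
```

```text
[ 0.4593 -0.4949  0.2875] [[-0.001, 0.996, 0.086], [0.001, 0.086, -0.996]] 0.07274041029165289
tcp in rack [-0.0367 -0.0742  0.2875] yaw 0.0856
39.15
```

View pics/w17.png

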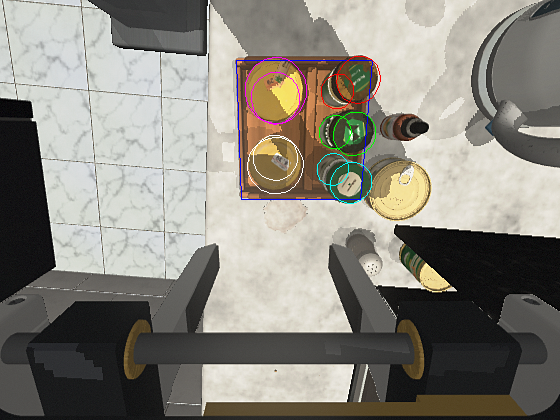

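View pics/s17.png

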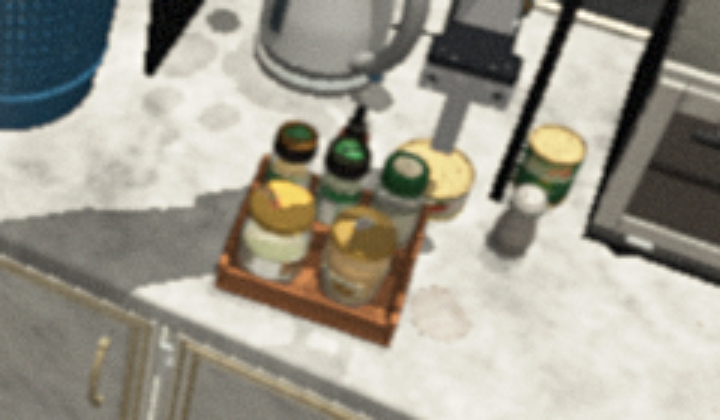

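View pics/d17.png

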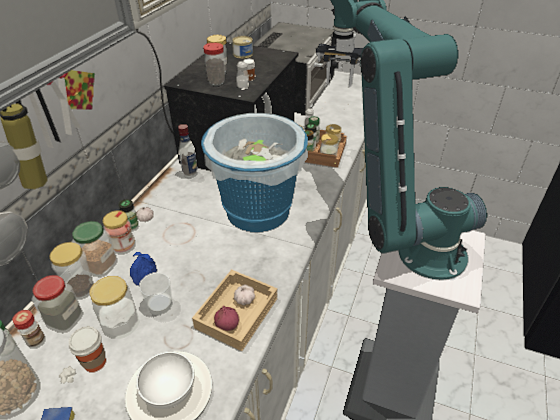

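All five things are in their places in the wrist, scene and side pictures, and the gripper is clear.

```bash
python3 -c "
from cell import *
print(finish_job())"
```

```text
the job is handed in; nothing more can be done
None
```

I put all five things away and handed the job in at about 39 s of the 147 s allowed. `finish_job` gave no verdict.

**Rack:** The last pictures show both spice jars upright in the narrow row beside the resident jar. The squat jar stands upright in the gap of the wide row. I judged this by drawing the planned jar outlines over the wrist picture, and they matched to within a few pixels. The gripper let go at these points in the rack frame:

| Jar | x (m) | y (m) |
|---|---|---|
| spice_jar_2 (black cap) | 0.047 | 0.003 |
| spice_jar_1 (green cap) | 0.047 | -0.053 |
| squat_jar | -0.036 | -0.035 |

**Residents:** Both resident jars still stood where they were first seen.

**Crate:** The onion and garlic lie about 93 mm apart.

**Imperfections:**
- spice_jar_2 was released about 5 mm above the rack floor, because the arm stopped a little high. It stayed upright.
- The onion was also let go a few millimetres above the crate floor.
- The detector sometimes took other things for the target: it reported the crate as a rack and the held onion as a spice jar. I threw these out against the pictures.
- I did not re-fit the squat jar's position with the detector after placing it; it was checked only by the outlines and by eye.

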